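Load the brush blocks into the tufting jig

ROBOT

A 7-joint arm with a two-finger parallel gripper is mounted at the origin on the work surface. World frame = base frame: x ahead of the robot, y to its left, z up, the work surface at z = 0. Lengths are in m, angles in rad, forces in N, time in s.
With the tool pointing down it reaches from about 0.4 to 0.875 m from the base axis. Payload 19.3 kg.
Tool frame: the origin (TCP) lies at the very end of the fingers, on their centre line; the grasp point (between the pads) lies behind it (robot.grip_point_offset is the z of the grasp point in the tool frame, in m); z points along the fingers, y is the direction in which the jaws open and shut (so a half turn about z gives the same grasp; the last joint's range is limited). The gripper opens to 85 mm and grips with 20 to 120 N. Pads are 22 mm wide; open, the fingers measure 114 mm over their backs; the gripper's body (76 mm by 85 mm) begins 54 mm behind the grasp point. The pads swing forward as they close: fully open they stand 13 mm farther back than shut.
Start: joints at [1.104, 0.521, -0.036, 1.599, 0.021, 1.021, -0.113], TCP at [0.242, -0.576, 0.231] pointing down, gripper open.
Joint ranges: [-2.91, 2.91], [-0.3, 2.13], [-1.5, 1.42], [0.17, 2.43], [-1.26, 4.41], [0.16, 1.93], [-2.52, 2.52]. Speed limits (rad/s): [1.89, 1.89, 2.39, 2.39, 3.01, 3.01, 3.01].

INTERFACE

Orientations are given as a unit quaternion [x, y, z, w].
In Python, from bench import robot gives the robot as it stands.
- The arm moves only by the tool carry_out, never from a script. Its argument "increments" is a list that holds one entry, the list of rows, each a list of 5 numbers: the shift along the tool's x, y, z normalised to -1 to 1, where 1 is 0.2 m, then the turn about the tool's z normalised to -1 to 1, where 1 is 2 pi rad, then the closure, from 0 (fully open) to 1 (shut). In form: [[[dx, dy, dz, turn, jaw], ...]]. A call has 1 to 10 rows; each row shifts and turns the commanded pose from where the row before left it, along the tool's axes as they then stand; what a row does not reach is not made up. A row lasts 1/8 s, in which the tool goes at most 62.5 mm and 10.7 degrees, less where a joint would pass 70% of its speed; a pose out of reach is approached as far as the arm can. A call with a number of a shift or a turn outside -1 to 1 is refused whole. A call with a gripper value outside its range is refused whole. The fingers move at their own pace and stop on an object; the grip force is fixed at half the most. Time passes only in rows, so rows that do not move let the fingers close. It gives the time, the measured TCP pose, the force and the opening at its end, in the units of the state.
- robot.read_state(): the state, without advancing time (a new reading comes with each control period).
- robot.camera(name): name is "scene" or "top"; returns a dict with "img" (480x640x3 uint8, red, green, blue), "fov_y" (degrees; the focal length in pixels is half the picture's height over the tangent of half this angle, whatever the lens; pixels are square), "cx", "cy" (the principal point, pixels), "distortion" ([k1, k2, p1, p2, k3] as OpenCV has them; the pictures are not rectified), "R" (3x3) and "t" (3): a world point X has camera coordinates R X + t. Camera axes: x right, y down, z forward; pixel columns grow to the right and rows downward; lengths in m; the calibration is good to about 2 mm. A picture is of the moment at which its call begins. There is no depth.
- robot.close_job(): hands the job in, once; it reports no verdict.
The state is a dict: "clock": time; "joints": joint angles; "joint_vel": joint speeds; "joint_efforts": joint torques, N m; "ee_pos": TCP position; "eef_rot": TCP orientation; "ft_force": force on the tool from outside, world axes, zero at the start; "torque": the same for the moment, N m; "grip_width": opening from 0.0 (shut) to 1.0 (fully open).
Only numpy, scipy, OpenCV 4.12 (cv2) and the standard library are available. Lean on these libraries where they do the work, as an engineer would, in place of code of your own. Each camera call takes 0.05 s, during which the arm holds its last target.

TASK

Slide the row of four wooden brush blocks along the aluminium channel, pushing from the rear so that they travel together as one touching row, until the front block is fully against the red end stop. Then push the yellow keeper bar round until it lies fully across the channel behind the last block, and move clear. Only push: do not lift any block, and leave the wire spool, the jar and the hammer alone.

Things in the scene. Friction and masses are not known exactly. Their poses are not given: they have to be found in the camera images.
- jig: Fixed channel: plywood base 425 x 120 mm, 10 mm thick, with two aluminium walls. Origin at table height under the channel's centre line; +x along the channel to the red stop, +y to the keeper's side. Floor at z = 10 mm; walls 8 mm thick, tops at z = 24 mm, 52 mm apart inside, x = -210 (open end) to +190 mm. Base spans y = -50 to +70 mm. Its direction varies.
- stop_face (a point): Centre of the inner face of the red end stop, at x = +190, y = 0, z = 28 mm in the jig's frame; axes as the jig's. The stop is 22 mm thick, 76 mm wide, top at z = 52 mm. The front block must come against this face.
- block1_mid (a point): Centre of the front brush block (nearest the red stop): light wood, 50 x 50 mm, 36 mm high, 4 x 4 dark dots on top, about 70 g, loose on the channel floor. Centre 28 mm and top 46 mm above the table (22 mm above the walls); 1 mm side play each way. Axes as the jig's.
- block2_mid (a point): Centre of the second block, same as block 1, touching it.
- block3_mid (a point): Centre of the third block, same as block 1, touching the second.
- block4_mid (a point): Centre of the last block (rear of the row, furthest from the red stop), like block 1, touching the third. Its free rear face is 25 mm behind this centre (jig's -x). With the row home this centre is 175 mm from the stop face. The row starts 60 to 130 mm short of the stop.
- keeper (a joint): Yellow keeper bar's angle about its vertical pivot (rad). 0: parallel to the channel, outside its +y wall, pointing from the pivot away from the red stop; negative: swung outwards; growing: tip swings over the channel; 1.571 (hard stop): square across it. Starts -0.5 to -0.05; light friction (1 N at the tip), stays where left. Closed, it clears the last block by 8 mm if the row is home.
- keeper_pivot (a point): Pivot of the keeper bar at half its height (x = -26, y = +47, z = 38 mm in the jig's frame). Yellow bar 16 mm wide, z = 26 to 50 mm (2 mm above the walls), reaching 80 mm from the pivot. On top, 70 mm from the pivot, a black post 14 mm across, 18 mm high (top z = 68 mm).
- keeper_tip (a point): Middle of the free end of the keeper bar, 80 mm from the pivot, z = 38 mm. Its x axis points from the tip to the pivot.
- spool: Bystander: spool of copper wire with black flanges, 68 mm across, 48 mm high, standing on the jig's -y side. Origin at the centre of its underside. Leave it alone.
- jar: Bystander: white jar with green cap, 64 mm across, 75 mm high, standing on the jig's -y side. Origin at the centre of its underside. Leave it alone.
- hammer: Bystander: hammer 220 mm long lying on the table on the jig's +y side, roughly parallel to the channel, head towards the stop end. Leave it alone.

How it is judged:
On the way, in this order (a step that is already met when the one before it is completed fails the run):
1. the row of blocks is home against the red stop (x of block1_mid in the frame of jig above 0.162 m and x of block4_mid in the frame of jig above 0.009 m), for 0.2 s.
2. the keeper bar is swung across the channel behind the row (all of step 1 and value of joint keeper above 1.4 rad), for 0.2 s.
At the end, for the whole second after the job is handed in: The front block is within 3 mm of the red stop and the last block within 6 mm of its home place, all four blocks sit flat on the channel floor (within 4 mm), and the keeper bar rests square across the channel behind them (at least 1.4 rad) (all of step 2 and height (world z) of block1_mid between 0.024 and 0.032 m and height (world z) of block2_mid between 0.024 and 0.032 m and height (world z) of block3_mid between 0.024 and 0.032 m and height (world z) of block4_mid between 0.024 and 0.032 m and velocity of joint keeper between -0.05 and 0.05 rad/s); the robot touches nothing.
It fails at once if a block is lifted more than 12 mm (height (world z) of any of block1_mid, block2_mid, block3_mid, block4_mid above 0.04 m).
It fails at once if the row is broken up: a gap of more than 8 mm opens between neighbouring blocks (distance between block1_mid and block2_mid above 0.058 m or distance between block2_mid and block3_mid above 0.058 m or distance between block3_mid and block4_mid above 0.058 m).
It fails at once if a bystander is shifted more than 15 mm (distance of any of spool, jar, hammer from where it was at the start of the episode above 0.015 m).
It also fails if it takes over 56 s, if anything falls off the work surface, if the arm or the gripper's body presses on something with over 40 N, if the wrist force passes 120 N, or if a joint passes its speed limit or range.

## Working session

There is one attempt and no reset: what is moved stays moved. The work goes in short steps, Python scripts to look and compute and a tool call to move; the robot and the scene stay as the last step left them, time stands still between calls to the robot, and variables do not carry over. Pictures are saved under pics/ and viewed, and the job is handed in when it is done.

Besides the shell and the picture viewer there is one more tool, called after "Call:" as name([rows], argument=value, ...), one row to a line, values as JSON. carry_out: Moves the arm, as the interface text tells. Scaled input: -1 to 1 covers 0.2 m each way for a shift and 2 pi rad each way for a turn. Its arguments: {"type":"object","properties":{"increments":{"type":"array"}},"required":["increments"]}

```bash
mkdir -p pics; ls; cat > h.py <<'E'
import numpy as np, cv2
from bench import robot
def snap(n,f):
    c=robot.camera(n); cv2.imwrite('pics/'+f,c['img'][:,:,::-1]); 
    np.savez('pics/'+f+'.npz',**{k:np.array(v) for k,v in c.items()}); return c
def load(f): return dict(np.load('pics/'+f+'.npz'))
def K(c):
    f=240/np.tan(np.radians(float(c['fov_y']))/2); return np.array([[f,0,c['cx']],[0,f,c['cy']],[0,0,1.]])
def back(c,uv,z):
    p=cv2.undistortPoints(np.array(uv,float).reshape(-1,1,2),K(c),np.array(c['distortion'],float)).reshape(-1,2)
    R=np.array(c['R']);t=np.array(c['t']);C=-R.T@t
    d=np.c_[p,np.ones(len(p))]@R
    return C+d*((z-C[2])/d[:,2])[:,None]
def proj(c,X):
    return cv2.projectPoints(np.array(X,float).reshape(-1,3),cv2.Rodrigues(np.array(c['R']))[0],np.array(c['t']),K(c),np.array(c['distortion'],float))[0].reshape(-1,2)
E
python3 - <<'E'
from h import *
for n in('top','scene'):
    c=snap(n,n+'0.png'); print(n,c['fov_y'],c['cx'],c['cy'],c['distortion'],c['R'],c['t'])
s=robot.read_state();print(s, robot.grip_point_offset)
E
```

```text
pics
top 45.43715723968789 313.91858993684195 256.36518159749176 [-0.06278055  0.          0.          0.          0.        ] [[ 0.01429808 -0.99974679  0.01737583]
 [-0.9892851  -0.01666932 -0.14504181]
 [ 0.14529473 -0.01511583 -0.98927294]] [0.02812852 0.56649718 0.73732186]
scene 45.266706764368436 323.6598617376131 249.55112435942488 [0.02628954 0.         0.         0.         0.        ] [[-0.27688377  0.96086175 -0.00894793]
 [ 0.60560774  0.16726818 -0.77798498]
 [-0.74603931 -0.22083035 -0.62821916]] [ 0.13744843 -0.30098272  1.31687206]
{'clock': 0.1, 'joints': array([ 1.10382035,  0.52195665, -0.03630179,  1.59992655,  0.02119385,
        1.02111944, -0.11279448]), 'joint_vel': array([-1.75923297e-03, -2.09772633e-03, -7.46771137e-05, -2.31968375e-03,
       -9.71769873e-04,  8.33912405e-04, -1.49372419e-04]), 'joint_efforts': array([ 7.29926032e-03, -9.28485560e+01,  1.98571466e+00, -3.70534265e+01,
        1.81434798e-02,  5.38277745e-03, -3.32668992e-05]), 'ee_pos': array([ 0.24137107, -0.57618889,  0.23079094]), 'eef_rot': array([ 9.80388523e-01,  1.97073796e-01, -1.39659329e-04, -4.93241083e-04]), 'ft_force': array([ 0.28856318, -0.17205766, -1.22067476]), 'torque': array([ 0.01832179, -0.02137972, -0.01163466]), 'grip_width': 0.9997660097335206} -0.0187
```

View pics/top0.png

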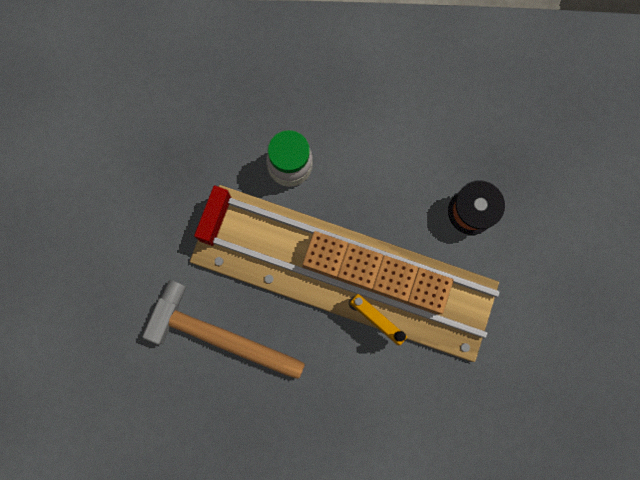

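View pics/scene0.png

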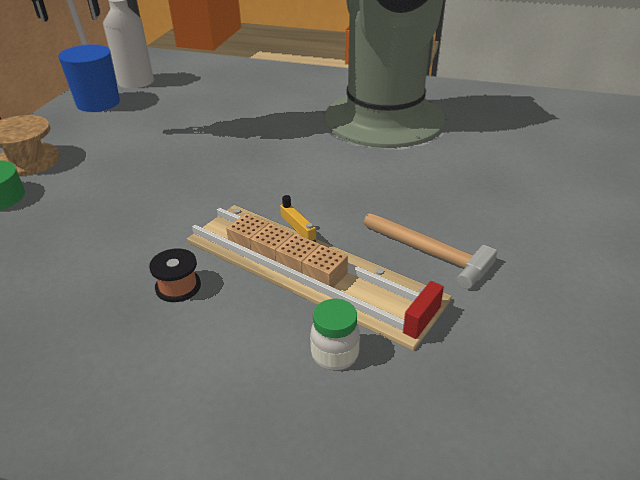

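```bash
python3 - <<'E'
from h import *
im=cv2.imread('pics/top0.png')
cv2.imwrite('pics/z1.png',cv2.resize(im[175:305,180:350],None,fx=4.6,fy=4.6,interpolation=cv2.INTER_CUBIC))
cv2.imwrite('pics/z2.png',cv2.resize(im[235:365,340:510],None,fx=4.6,fy=4.6,interpolation=cv2.INTER_CUBIC))
E
```

```text
(no output)
```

View pics/z1.png

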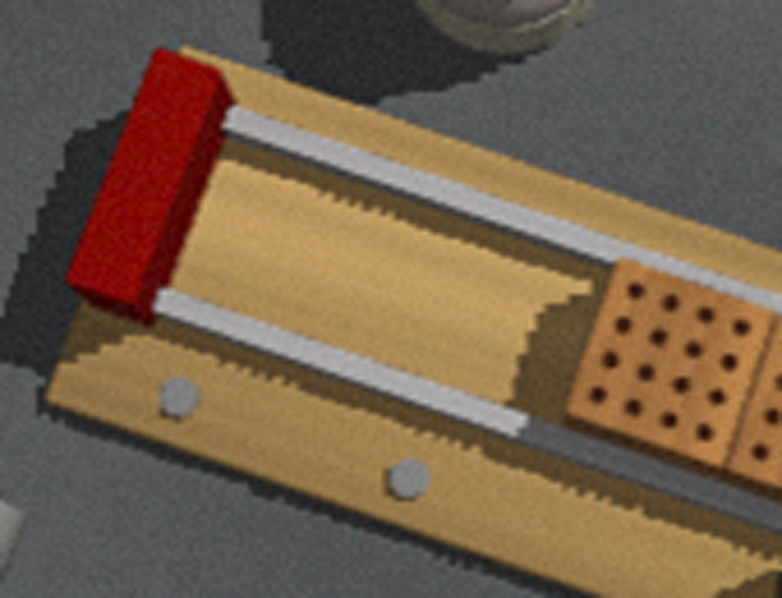

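View pics/z2.png

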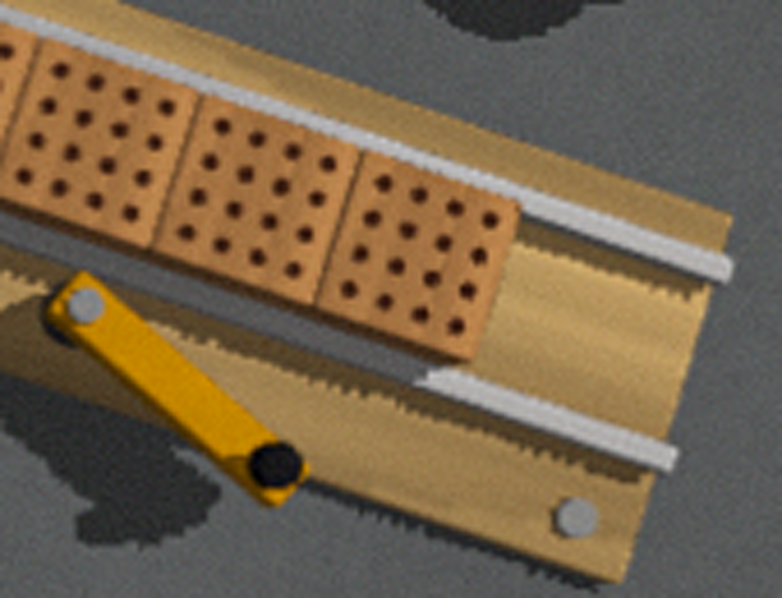

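```bash
cat >> h.py <<'E'
def jig2w(P,J):
    P=np.array(P,float).reshape(-1,3); c,s=np.cos(J[2]),np.sin(J[2])
    return np.c_[J[0]+c*P[:,0]-s*P[:,1],J[1]+s*P[:,0]+c*P[:,1],P[:,2]]
def w2jig(P,J):
    P=np.array(P,float).reshape(-1,3); c,s=np.cos(J[2]),np.sin(J[2]); d=P-[J[0],J[1],0]
    return np.c_[c*d[:,0]+s*d[:,1],-s*d[:,0]+c*d[:,1],P[:,2]]
E
python3 - <<'E'
from h import *
from scipy.optimize import least_squares
c=load('top0.png')
A=lambda l:(np.array(l)+.5)/4.6-.5+[180,175]
B=lambda l:(np.array(l)+.5)/4.6-.5+[340,235]
px=np.r_[A([(218,70),(133,303),(160,48),(70,280)]),B([(735,257),(727,282),(680,450),(670,471)])]
# outer wall ends
P=np.array([(190,-38,52),(190,38,52),(212,-38,52),(212,38,52),(-210,-34,24),(-210,-26,24),(-210,26,24),(-210,34,24)])/1000
w=np.array([back(c,p,z)[0] for p,z in zip(px,P[:,2])])
J0=[*w.mean(0)[:2],np.arctan2(*( (w[0]-w[4])[[1,0]]))]
r=least_squares(lambda J:(proj(c,jig2w(P,J))-px).ravel(),J0)
J=r.x;print(J,np.degrees(J[2]));print(r.fun.reshape(-1,2).round(1))
np.save('J.npy',J)
print('base corners',w2jig(back(c,[A((47,400)),B((732,216)),B((622,582))],.01),J).round(4))
print('blk rear',w2jig(back(c,B([(520,203),(468,362)]),.046),J).round(4))
print('blk front',w2jig(back(c,A([(617,260),(568,415)]),.046),J).round(4))
k=w2jig(back(c,B([(87,305)]),.05),J),w2jig(back(c,B([(275,465)]),.068),J);print(k)
d=(k[1]-k[0])[0];print('len',np.hypot(d[0],d[1]),'ang',np.arctan2(d[1],-d[0]))
print('spool,jar',w2jig(back(c,[(481,204)],.048),J),w2jig(back(c,[(289,150)],.075),J))
print('hammer',w2jig(back(c,[(165,325),(300,368),(175,288)],.02),J))
# scene overlay
for n in('top','scene'):
    c=load(n+'0.png');im=c['img'][:,:,::-1].copy()
    for q in np.r_[P*1000,[(190,-38,10)],[(-212,-50,10),(-212,70,10),(213,70,10),(-26,47,50)]]:
        u=proj(c,jig2w(q/1000,J))[0];cv2.circle(im,(int(round(u[0])),int(round(u[1]))),2,(255,0,255),-1)
    cv2.imwrite(f'pics/o_{n}.png',im)
print(jig2w([(-.15,0,0),(.19,0,0),(-.026,.047,0)],J))
E
```

```text
[ 0.55856031 -0.01317289  1.248675  ] 71.54380761622744
[[ 1.3 -0.6]
 [-0.1  0.7]
 [-1.2 -1. ]
 [-1.7  0.3]
 [ 0.5  0.4]
 [ 0.6  0.3]
 [ 0.1 -0.6]
 [ 0.6  0.4]]
base corners [[ 0.2134  0.0695  0.01  ]
 [-0.2088 -0.0488  0.01  ]
 [-0.2091  0.069   0.01  ]]
blk rear [[-0.1373 -0.024   0.046 ]
 [-0.1368  0.0255  0.046 ]]
blk front [[ 0.0614 -0.0231  0.046 ]
 [ 0.0597  0.0252  0.046 ]]
(array([[-0.02610794,  0.04689848,  0.05      ]]), array([[-0.08921969,  0.0737106 ,  0.068     ]]))
len 0.06857100457835966 ang 0.4017313363702764
spool,jar [[-0.14362105 -0.13574029  0.048     ]] [[ 0.12764595 -0.11083301  0.075     ]]
hammer [[0.21184764 0.16355009 0.02      ]
 [0.01779047 0.15680776 0.02      ]
 [0.21723395 0.11144513 0.02      ]]
[[ 0.51107338 -0.15545779  0.        ]
 [ 0.61871041  0.16705465  0.        ]
 [ 0.50574664 -0.02295637  0.        ]]
```

View pics/o_scene.png

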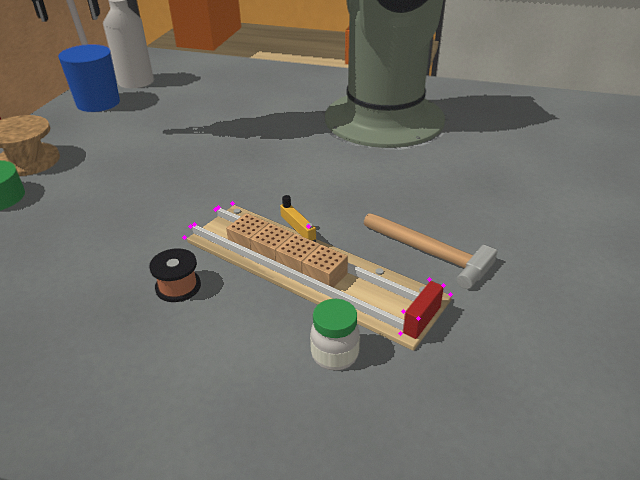

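Call:
carry_out([
  [[0,0,0,-0.0271,1],[0,0,0,-0.0271,1],[0,0,0,-0.0271,1],[0,0,0,-0.0271,1],[0,0,0,-0.0271,1],[0,0,0,0,1]],
])

```text
clock: 0.85
ee_pos: [0.2413, -0.5764, 0.231]
eef_rot: [0.812, 0.584, 0.0, -0.0]
ft_force: [-1.1, 0.5, 0.2]
grip_width: -0.002
```

```bash
cat >> h.py <<'E'
from scipy.spatial.transform import Rotation as Ro
J=np.load('J.npy') if __import__('os').path.exists('J.npy') else None
def st():
    s=robot.read_state(); p=w2jig(s['ee_pos'],J)[0]; R=Ro.from_quat(s['eef_rot']).as_matrix()
    print('t',round(s['clock'],2),'jig',p.round(4),'yaw err deg',round(np.degrees(np.arctan2(R[1,0],R[0,0])-J[2]),2),'zax',R[:,2].round(3),'F',s['ft_force'].round(1),'g',round(s['grip_width'],3)); return s,p,R
def togo(tj):
    s,p,R=st(); d=R.T@(jig2w(tj,J)[0]-s['ee_pos']); print('tool shift mm',(d*1000).round(1),'units',(d/.2).round(4))
E
python3 -c "
from h import *
togo((-.172,0,.12))"
```

```text
t 0.85 jig [-0.6347  0.1227  0.231 ] yaw err deg -0.09 zax [ 0.     0.001 -1.   ] F [-1.1  0.5  0.2] g -0.002
tool shift mm [462.8 121.9 111.3] units [2.314  0.6097 0.5563]
```

Call:
carry_out([
  [[0.2314,0.061,0.0556,0,1],[0.2314,0.061,0.0556,0,1],[0.2314,0.061,0.0556,0,1],[0.2314,0.061,0.0556,0,1],[0.2314,0.061,0.0556,0,1],[0.2314,0.061,0.0556,0,1],[0.2314,0.061,0.0556,0,1],[0.2314,0.061,0.0556,0,1],[0.2314,0.061,0.0556,0,1],[0.2314,0.061,0.0556,0,1]],
])

```text
clock: 2.1
ee_pos: [0.5047, -0.175, 0.1197]
eef_rot: [0.813, 0.582, -0.0, 0.0]
ft_force: [0.9, -0.9, 0.0]
grip_width: 0.003
```

Call:
carry_out([
  [[0,0,0,0,1],[0,0,0,0,1]],
])

```text
clock: 2.35
ee_pos: [0.5036, -0.1766, 0.12]
eef_rot: [0.812, 0.583, -0.0, -0.0]
ft_force: [-0.8, 0.4, 0.8]
grip_width: -0.0
```

```bash
python3 -c "
from h import *
togo((-.172,0,.06))
snap('scene','s1.png');snap('top','t1.png')"
```

```text
t 2.35 jig [-0.1724  0.0004  0.12  ] yaw err deg -0.19 zax [-0.001 -0.    -1.   ] F [-0.8  0.4  0.8] g -0.0
tool shift mm [ 0.4  0.4 60. ] units [0.0021 0.002  0.3   ]
```

View pics/s1.png

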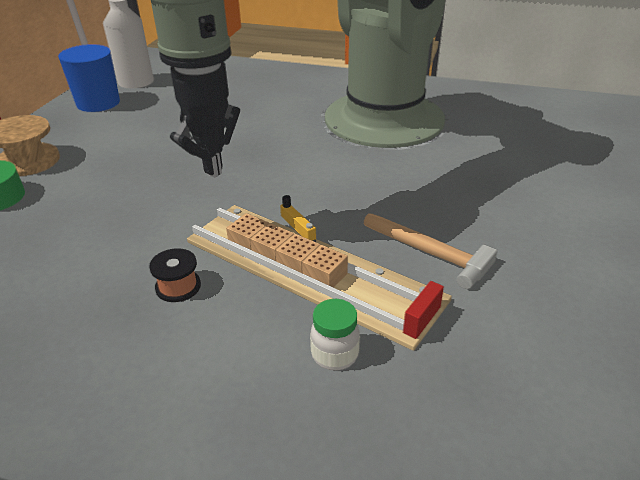

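View pics/t1.png

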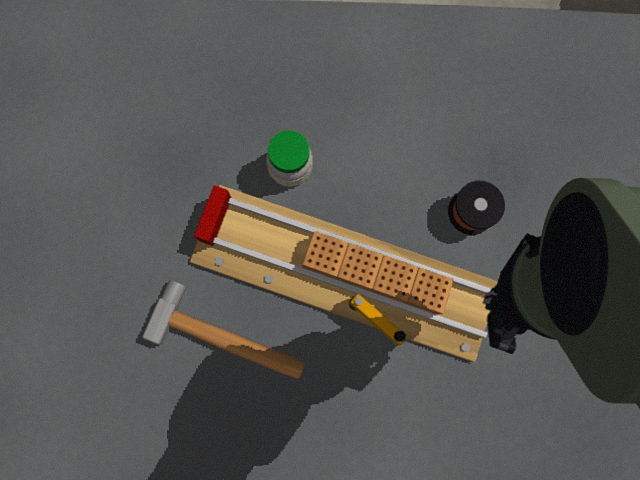

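```bash
python3 -c "
from h import *
for f in('s1.png','t1.png'):
  c=load(f);s,p,R=st();print(proj(c,[s['ee_pos'],s['ee_pos']+R@[.011,.0145,0]]))
im=cv2.imread('pics/s1.png');cv2.imwrite('pics/s1z.png',cv2.resize(im[60:260,140:340],None,fx=3,fy=3))"
```

```text
t 2.45 jig [-0.1732  0.0003  0.1203] yaw err deg -0.21 zax [-0.    -0.001 -1.   ] F [-0.2 -0.   0.5] g 0.002
[[213.17377684 173.55441451]
 [211.92549039 179.74310343]]
t 2.45 jig [-0.1732  0.0003  0.1203] yaw err deg -0.21 zax [-0.    -0.001 -1.   ] F [-0.2 -0.   0.5] g 0.002
[[490.0862687  300.60761389]
 [485.04514771 286.43258909]]
```

View pics/s1z.png

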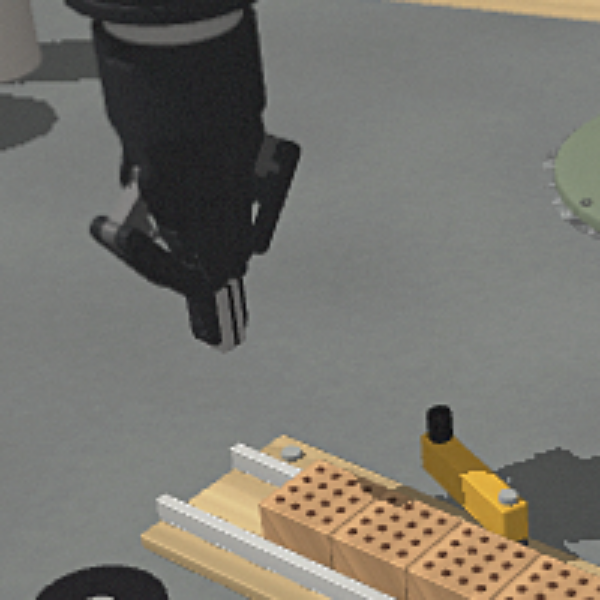

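Call:
carry_out([
  [[0,0,0.15,0,1],[0,0,0.15,0,1],[0,0,0.1,0,1],[0,0,0.05,0,1],[0,0,0.04,0,1],[0,0,0,0,1]],
])

```text
clock: 3.2
ee_pos: [0.5039, -0.1765, 0.0221]
eef_rot: [0.812, 0.584, -0.0, -0.0]
ft_force: [0.4, 0.4, 0.9]
grip_width: -0.005
```

```bash
python3 -c "
from h import *
togo((-.02,0,.02))"
```

```text
t 3.2 jig [-0.1722  0.0002  0.0221] yaw err deg -0.06 zax [-0. -0. -1.] F [0.4 0.4 0.9] g -0.005
tool shift mm [152.2   0.    2.1] units [7.61e-01 1.00e-04 1.06e-02]
```

Approach and contact slowly, then push (5 mm per row).

Call:
carry_out([
  [[0.025,0,0,0,1],[0.025,0,0,0,1],[0.025,0,0,0,1],[0.02,0,0,0,1],[0.015,0,0,0,1],[0.015,0,0,0,1],[0.02,0,0,0,1],[0.025,0,0,0,1],[0.025,0,0,0,1],[0.025,0,0,0,1]],
])

```text
clock: 4.45
ee_pos: [0.518, -0.1341, 0.0221]
eef_rot: [0.811, 0.584, -0.0, -0.0]
ft_force: [-2.2, -1.9, 0.5]
grip_width: 0.003
```

```bash
python3 -c "
from h import *
togo((-.02,0,.02))
snap('top','t2.png')
snap('scene','s2.png')"
```

```text
t 4.45 jig [-0.1275  0.0002  0.0221] yaw err deg -0.02 zax [-0.  0. -1.] F [-2.2 -1.9  0.5] g 0.003
tool shift mm [1.075e+02 1.000e-01 2.100e+00] units [5.377e-01 5.000e-04 1.050e-02]
```

View pics/t2.png

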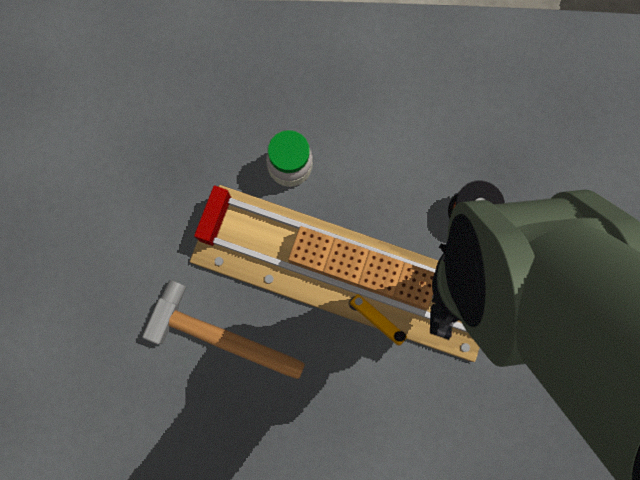

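View pics/s2.png

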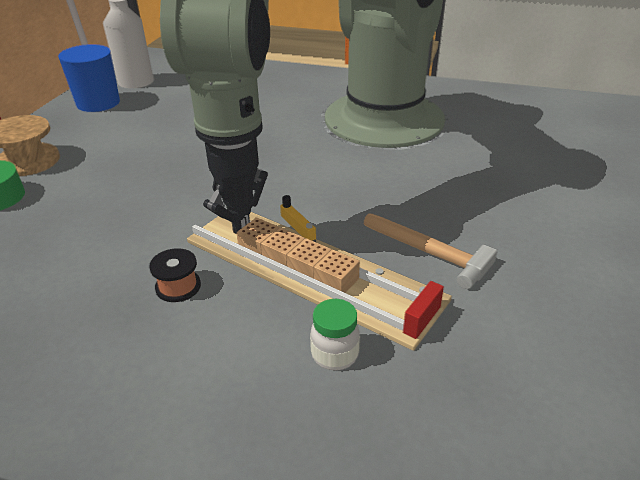

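```bash
python3 -c "
from h import *
im=cv2.imread('pics/t2.png');cv2.imwrite('pics/t2z.png',cv2.resize(im[205:315,275:445],None,fx=4.6,fy=4.6,interpolation=cv2.INTER_CUBIC))"
```

```text
(no output)
```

View pics/t2z.png

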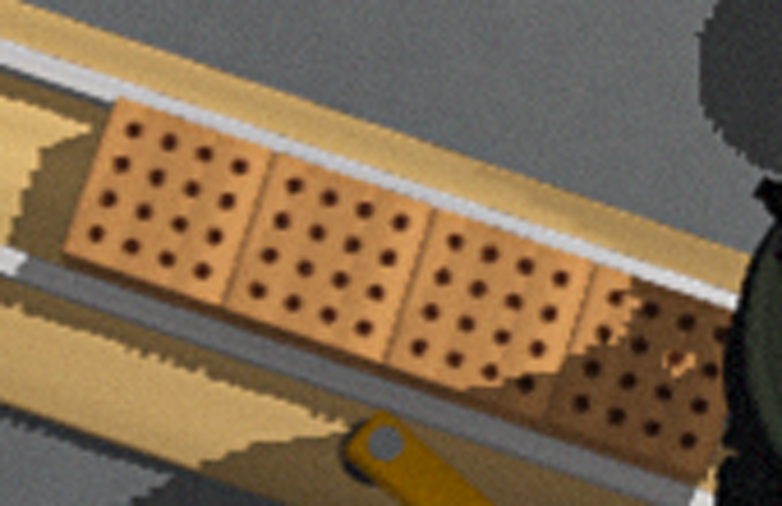

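```bash
python3 -c "
from h import *
c=load('t2.png');q=(np.array([(117,97),(66,250)])+.5)/4.6-.5+[275,205]
print(w2jig(back(c,q,.046),J))"
```

```text
[[ 0.08143906 -0.0239774   0.046     ]
 [ 0.0802942   0.02404712  0.046     ]]
```

Call:
carry_out([
  [[0.025,0,0,0,1],[0.025,0,0,0,1],[0.025,0,0,0,1],[0.025,0,0,0,1],[0.025,0,0,0,1],[0.025,0,0,0,1],[0.025,0,0,0,1],[0.025,0,0,0,1],[0.025,0,0,0,1],[0.025,0,0,0,1]],
])

```text
clock: 5.8
ee_pos: [0.5339, -0.0867, 0.0221]
eef_rot: [0.812, 0.584, -0.0, -0.0]
ft_force: [-0.2, -0.6, -1.0]
grip_width: -0.002
```

Call:
carry_out([
  [[0.025,0,0,0,1],[0.025,0,0,0,1],[0.025,0,0,0,1],[0.025,0,0,0,1],[0.025,0,0,0,1],[0.025,0,0,0,1],[0.025,0,0,0,1],[0.025,0,0,0,1],[0.02,0,0,0,1],[0.015,0,0,0,1]],
])

```text
clock: 7.05
ee_pos: [0.5488, -0.0422, 0.0221]
eef_rot: [0.811, 0.584, 0.0, -0.0]
ft_force: [-0.2, -1.6, -0.2]
grip_width: 0.0
```

```bash
python3 -c "
from h import *
togo((-.02,0,.02))"
```

```text
t 7.05 jig [-0.0307  0.0001  0.0221] yaw err deg -0.02 zax [-0.  0. -1.] F [-0.2 -1.6 -0.2] g 0.0
tool shift mm [10.7  0.1  2.1] units [0.0534 0.0005 0.0104]
```

Call:
carry_out([
  [[0.01,0,0,0,1],[0.01,0,0,0,1],[0.01,0,0,0,1],[0.0075,0,0,0,1],[0.005,0,0,0,1]],
])

```text
clock: 7.68
ee_pos: [0.5514, -0.0343, 0.0221]
eef_rot: [0.812, 0.584, -0.0, -0.0]
ft_force: [-0.7, -0.6, -1.1]
grip_width: 0.002
```

```bash
python3 -c "
from h import *
togo((-.02,0,.02))
snap('top','t3.png')
im=cv2.imread('pics/t3.png');cv2.imwrite('pics/t3z.png',cv2.resize(im[175:305,190:360],None,fx=4.6,fy=4.6,interpolation=cv2.INTER_CUBIC))"
```

```text
t 7.67 jig [-0.0223  0.0001  0.0221] yaw err deg -0.03 zax [-0.  0. -1.] F [-0.7 -0.6 -1.1] g 0.002
tool shift mm [2.3 0.1 2.1] units [0.0117 0.0005 0.0104]
```

View pics/t3z.png

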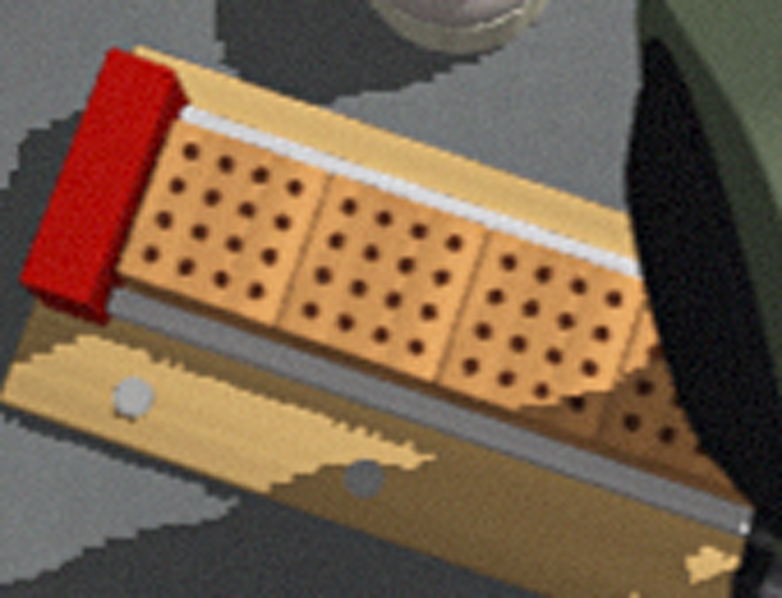

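Call:
carry_out([
  [[0.005,0,0,0,1],[0.005,0,0,0,1],[0.005,0,0,0,1]],
])

```text
clock: 8.1
ee_pos: [0.5523, -0.0316, 0.0221]
eef_rot: [0.812, 0.584, -0.0, -0.0]
ft_force: [0.3, -1.0, -0.9]
grip_width: 0.001
```

Call:
carry_out([
  [[0.005,0,0,0,1],[0,0,0,0,1]],
])

```text
clock: 8.35
ee_pos: [0.5523, -0.0314, 0.0221]
eef_rot: [0.812, 0.584, -0.001, 0.0]
ft_force: [-1.5, -5.8, 2.5]
grip_width: -0.001
```

Call:
carry_out([
  [[0.005,0,0,0,1],[0,0,0,0,1]],
])

```text
clock: 8.6
ee_pos: [0.5524, -0.0314, 0.0221]
eef_rot: [0.812, 0.584, -0.001, 0.0]
ft_force: [-3.3, -11.1, 4.6]
grip_width: -0.0
```

```bash
python3 -c "
from h import *
st()
snap('top','t4.png')
im=cv2.imread('pics/t4.png');cv2.imwrite('pics/t4z.png',cv2.resize(im[175:305,190:360],None,fx=4.6,fy=4.6,interpolation=cv2.INTER_CUBIC))"
```

```text
t 8.6 jig [-0.0193  0.0001  0.0221] yaw err deg -0.11 zax [-0.001 -0.002 -1.   ] F [ -3.3 -11.1   4.6] g -0.0
```

View pics/t4z.png

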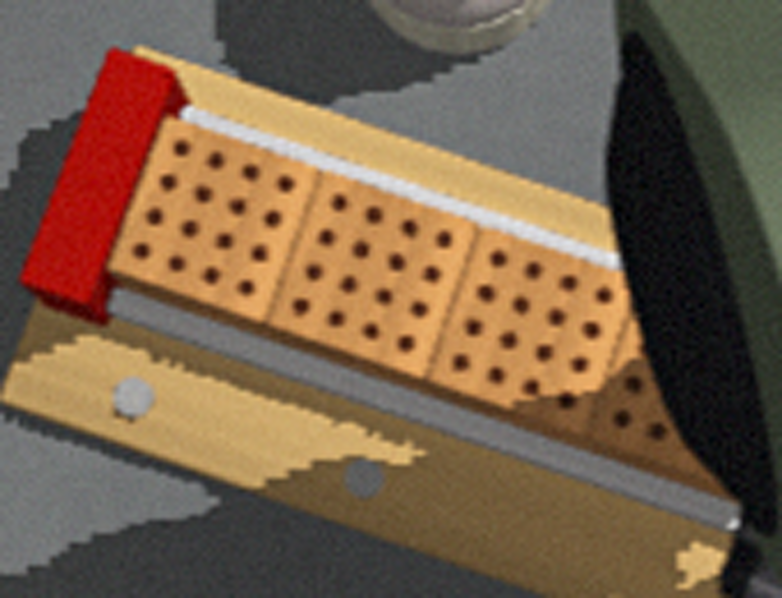

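Call:
carry_out([
  [[-0.01,0,0,0,1],[-0.02,0,0,0,1],[-0.05,0,0,0,1],[-0.1,0,0,0,1],[-0.1,0,0,0,1],[0,0,-0.1,0,1],[0,0,-0.2,0,1],[0,0,-0.2,0,1],[0,0,0,0,1]],
])

```text
clock: 9.78
ee_pos: [0.5361, -0.0844, 0.1246]
eef_rot: [0.812, 0.584, 0.001, 0.002]
ft_force: [-0.5, -0.6, -0.1]
grip_width: -0.0
```

```bash
python3 -c "
from h import *
togo((-.062,.104,.12))
snap('top','t5.png');snap('scene','s5.png')"
```

```text
t 9.78 jig [-0.0747 -0.0013  0.1246] yaw err deg -0.12 zax [ 0.004 -0.001 -1.   ] F [-0.5 -0.6 -0.1] g -0.0
tool shift mm [  12.5 -105.3    4.2] units [ 0.0624 -0.5267  0.0209]
```

View pics/s5.png

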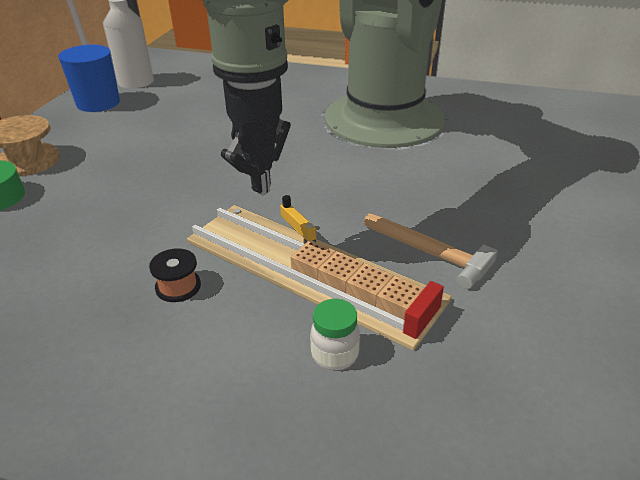

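Call:
carry_out([
  [[0.0125,-0.105,0,0,1],[0.0125,-0.105,0,0,1],[0.0125,-0.105,0,0,1],[0.0125,-0.105,0,0,1],[0.0125,-0.105,0,0,1],[0,0,0,0,1]],
])

```text
clock: 10.62
ee_pos: [0.438, -0.0377, 0.1212]
eef_rot: [0.811, 0.585, -0.001, -0.001]
ft_force: [-0.4, -0.3, 0.3]
grip_width: 0.002
```

```bash
cat > plan.py <<'E'
from h import *
def tc(q,r=.052,a=.0105,b=.0145,m=0):
    u=np.array([-np.cos(q),-np.sin(q)]);n=np.array([-np.sin(q),np.cos(q)])
    return np.array([-.026,.047])+r*u+(.008+a*abs(n[0])+b*abs(n[1])+m)*n
E
python3 -c "
from plan import *
togo((-.062,.104,.032))
snap('scene','s6.png')
qs=[-.4,-.3,-.2,-.1,0,.1,.2,.3,.4,.5,.6,.7,.8,.9,1.,1.1,1.2,1.3,1.4,1.5,1.571]
P=np.array([tc(q) for q in qs]);P=np.r_[[[-.062,.104]],P]
for q,p,d in zip(qs,P[1:],np.diff(P,axis=0)): print(q,(p*1000).round(1),'units x,y',(d[0]/.2).round(4),(-d[1]/.2).round(4))"
```

```text
t 10.62 jig [-0.0614  0.1066  0.1212] yaw err deg 0.01 zax [-0.002 -0.    -1.   ] F [-0.4 -0.3  0.3] g 0.002
tool shift mm [-0.5  2.8 89.2] units [-0.0026  0.014   0.4462]
-0.4 [-64.   90.7] units x,y -0.0099 0.0666
-0.3 [-68.3  86.2] units x,y -0.0216 0.0224
-0.2 [-72.1  81.1] units x,y -0.0192 0.0253
-0.1 [-75.4  75.5] units x,y -0.0163 0.028
0 [-78.   69.5] units x,y -0.013 0.0302
0.1 [-80.1  65.2] units x,y -0.0104 0.0217
0.2 [-81.8  60.5] units x,y -0.0085 0.0234
0.3 [-83.1  55.5] units x,y -0.0063 0.025
0.4 [-83.8  50.2] units x,y -0.0038 0.0264
0.5 [-84.   44.7] units x,y -0.0009 0.0276
0.6 [-83.5  39. ] units x,y 0.0022 0.0283
0.7 [-82.4  33.3] units x,y 0.0056 0.0287
0.8 [-80.6  27.6] units x,y 0.009 0.0286
0.9 [-78.1  22. ] units x,y 0.0126 0.028
1.0 [-74.9  16.6] units x,y 0.0162 0.0269
1.1 [-70.9  11.5] units x,y 0.0197 0.0253
1.2 [-66.3   6.9] units x,y 0.023 0.0232
1.3 [-61.1   2.8] units x,y 0.0261 0.0205
1.4 [-55.3  -0.7] units x,y 0.0288 0.0174
1.5 [-49.1  -3.5] units x,y 0.0311 0.0139
1.571 [-44.5  -5. ] units x,y 0.0232 0.0076
```

View pics/s6.png

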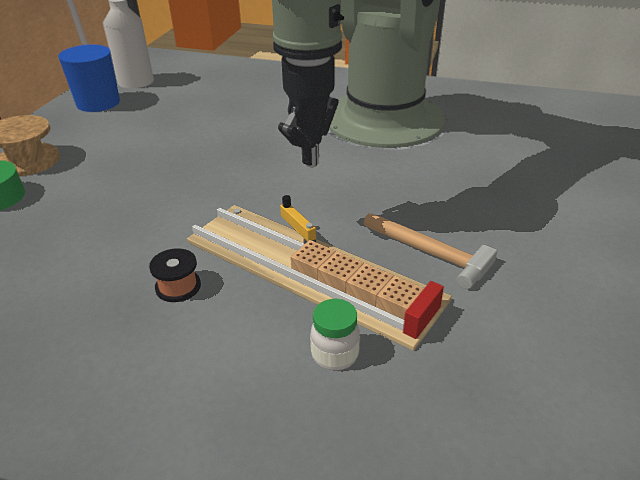

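Call:
carry_out([
  [[0,0.007,0.1,0,1],[0,0.007,0.1,0,1],[0,0,0.1,0,1],[0,0,0.1,0,1],[0,0,0.045,0,1],[0,0,0,0,1]],
])

```text
clock: 11.42
ee_pos: [0.4421, -0.0387, 0.0326]
eef_rot: [0.812, 0.584, -0.0, -0.0]
ft_force: [-0.7, -0.5, -0.1]
grip_width: 0.002
```

```bash
python3 -c "
from h import *
togo((-.062,.104,.032))"
```

```text
t 11.43 jig [-0.0611  0.1024  0.0326] yaw err deg -0.04 zax [-0.001 -0.    -1.   ] F [-0.7 -0.5 -0.1] g 0.002
tool shift mm [-0.9 -1.6  0.6] units [-0.0047 -0.0082  0.003 ]
```

Start the sweep, with the approach split in small rows.

Call:
carry_out([
  [[-0.005,0.02,0,0,1],[-0.005,0.02,0,0,1],[-0.005,0.018,0,0,1],[-0.0216,0.0224,0,0,1],[-0.0192,0.0253,0,0,1],[-0.0163,0.028,0,0,1],[-0.013,0.0302,0,0,1],[-0.0104,0.0217,0,0,1],[-0.0085,0.0234,0,0,1],[-0.0063,0.025,0,0,1]],
])

```text
clock: 12.68
ee_pos: [0.4798, -0.0745, 0.0331]
eef_rot: [0.811, 0.584, -0.0, -0.0]
ft_force: [-0.8, 0.5, -0.1]
grip_width: 0.003
```

```bash
python3 -c "
from h import *
togo((-.0831,.0555,.032))
snap('top','t7.png');snap('scene','s7.png')
im=cv2.imread('pics/s7.png');cv2.imwrite('pics/s7z.png',cv2.resize(im[120:320,180:460],None,fx=2.8,fy=2.8))"
```

```text
t 12.68 jig [-0.0831  0.0553  0.0331] yaw err deg -0.03 zax [-0. -0. -1.] F [-0.8  0.5 -0.1] g 0.003
tool shift mm [-0.  -0.2  1.1] units [-0.0001 -0.001   0.0053]
```

View pics/s7z.png

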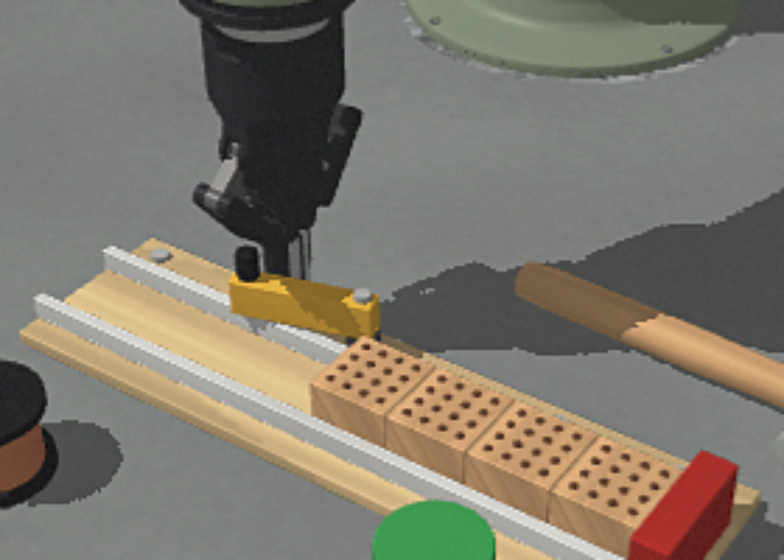

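Working: the bar swings ahead of the fingers, row untouched. Continue the arc.

Call:
carry_out([
  [[-0.0038,0.0264,0,0,1],[-0.0009,0.0276,0,0,1],[0.0022,0.0283,0,0,1],[0.0056,0.0287,0,0,1],[0.009,0.0286,0,0,1],[0.0126,0.028,0,0,1],[0.0162,0.0269,0,0,1],[0.0197,0.0253,0,0,1],[0,0,0,0,1]],
])

```text
clock: 13.9
ee_pos: [0.5257, -0.0764, 0.0331]
eef_rot: [0.811, 0.584, 0.0, 0.0]
ft_force: [-0.4, 0.4, -0.6]
grip_width: -0.001
```

```bash
python3 -c "
from h import *
togo((-.0709,.0115,.032))
snap('top','t8.png');snap('scene','s8.png')
im=cv2.imread('pics/s8.png');cv2.imwrite('pics/s8z.png',cv2.resize(im[120:320,180:460],None,fx=2.8,fy=2.8))"
```

```text
t 13.9 jig [-0.0704  0.0111  0.0331] yaw err deg -0.01 zax [ 0.001  0.    -1.   ] F [-0.4  0.4 -0.6] g -0.001
tool shift mm [-0.5 -0.4  1.1] units [-0.0026 -0.0019  0.0055]
```

View pics/s8z.png

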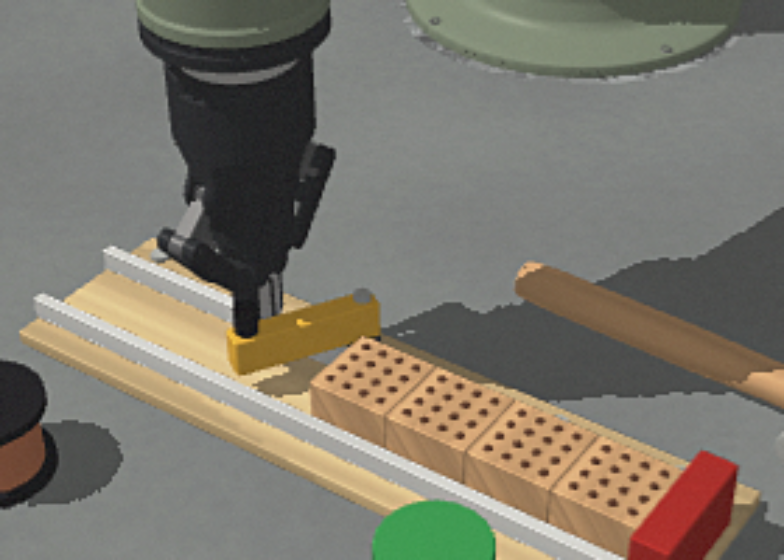

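Call:
carry_out([
  [[0.023,0.0232,0,0,1],[0.0261,0.0205,0,0,1],[0.0288,0.0174,0,0,1],[0.0155,0.007,0,0,1],[0.0155,0.007,0,0,1],[0.01,0.004,0,0,1],[0,0,0,0,1]],
])

```text
clock: 14.88
ee_pos: [0.5479, -0.059, 0.0331]
eef_rot: [0.811, 0.584, 0.0, 0.0]
ft_force: [-0.7, -0.1, -0.1]
grip_width: -0.003
```

```bash
python3 -c "
from h import *
togo((-.0445,-.005,.032))
snap('top','t9.png');snap('scene','s9.png')
im=cv2.imread('pics/s9.png');cv2.imwrite('pics/s9z.png',cv2.resize(im[120:320,180:460],None,fx=2.8,fy=2.8))"
```

```text
t 14.88 jig [-0.0469 -0.0044  0.0331] yaw err deg -0.02 zax [ 0.  0. -1.] F [-0.7 -0.1 -0.1] g -0.003
tool shift mm [2.4 0.6 1.1] units [0.012  0.0031 0.0055]
```

View pics/s9z.png

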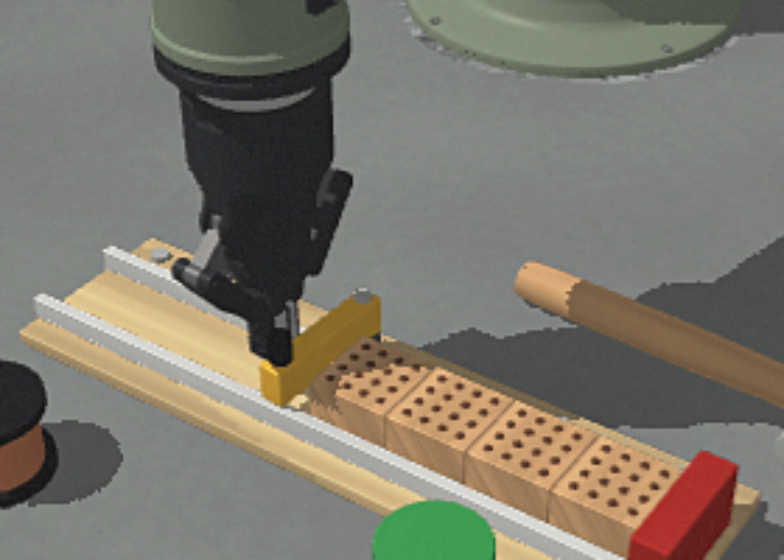

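Call:
carry_out([
  [[0.0075,0,0,0,1],[0.0075,0,0,0,1],[0.005,0,0,0,1],[0,0,0,0,1]],
])

```text
clock: 15.48
ee_pos: [0.549, -0.0556, 0.0331]
eef_rot: [0.812, 0.584, -0.0, 0.0]
ft_force: [1.2, -3.0, 1.2]
grip_width: -0.001
```

Call:
carry_out([
  [[0.005,0,0,0,1],[0,0,0,0,1]],
])

```text
clock: 15.72
ee_pos: [0.549, -0.0555, 0.0331]
eef_rot: [0.812, 0.584, -0.001, 0.0]
ft_force: [-0.6, -8.1, 3.2]
grip_width: -0.001
```

Against the hard stop (force rising with no motion). Back off slowly, rise, and move clear.

Call:
carry_out([
  [[-0.005,0,0,0,1],[-0.01,0,0,0,1],[-0.03,0,0,0,1],[-0.1,0,0,0,1],[-0.1,0,0,0,1],[0,0,-0.2,0,1],[0,0,-0.25,0,1],[-0.1,0,-0.2,0,1],[-0.25,0,0,0,1],[-0.25,0,0,0,1]],
])

```text
clock: 16.98
ee_pos: [0.4945, -0.2173, 0.1637]
eef_rot: [0.812, 0.584, 0.0, 0.001]
ft_force: [1.0, -1.1, -0.6]
grip_width: -0.006
```

Call:
carry_out([
  [[-0.25,0,0,0,1],[-0.25,0,0,0,1],[-0.25,0,0,0,1],[-0.25,0,0,0,1],[-0.2,0,0,0,1],[0,0,0,0,1],[0,0,0,0,1]],
])

```text
clock: 17.85
ee_pos: [0.4189, -0.4423, 0.1629]
eef_rot: [0.812, 0.584, 0.0, -0.0]
ft_force: [0.0, 0.3, -0.0]
grip_width: -0.005
```

```bash
python3 -c "
from h import *
st()
snap('top','t10.png');snap('scene','s10.png')
im=cv2.imread('pics/t10.png');cv2.imwrite('pics/t10z.png',cv2.resize(im[175:325,180:380],None,fx=4,fy=4,interpolation=cv2.INTER_CUBIC))"
```

```text
t 17.85 jig [-0.4513 -0.0034  0.1629] yaw err deg -0.07 zax [-0.     0.001 -1.   ] F [ 0.   0.3 -0. ] g -0.005
```

View pics/t10z.png

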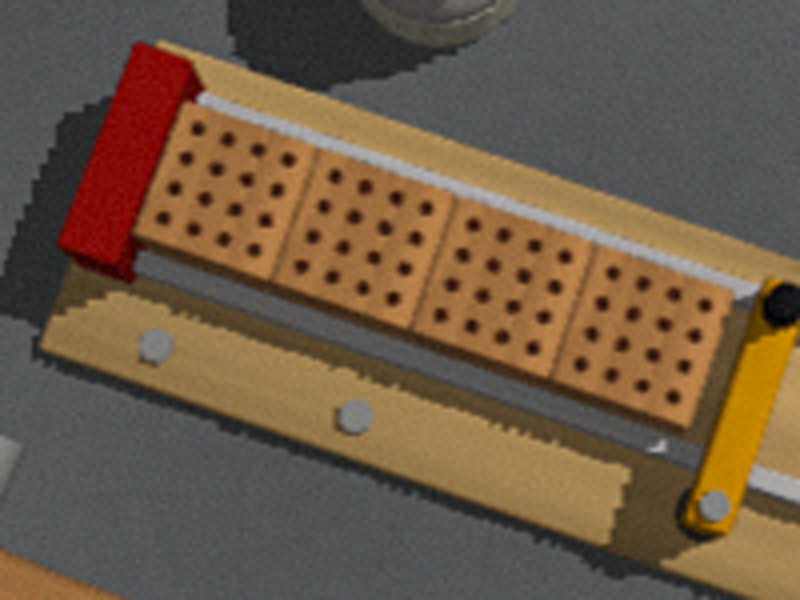

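View pics/s10.png

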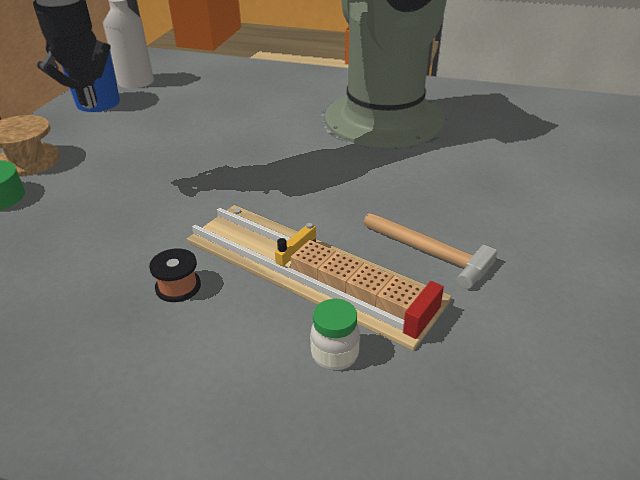

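```bash
python3 -c "
from h import *
c=load('t10.png');f=lambda l:(np.array(l)+.5)/4-.5+[180,175]
k=w2jig(back(c,f([(713,505)]),.05),J)[0];p=w2jig(back(c,f([(783,303)]),.068),J)[0];d=p-k
print(k,p,'ang',np.arctan2(-d[1],-d[0]))
print(w2jig(back(c,f([(733,288),(688,427),(187,102),(138,235)]),.046),J).round(4))"
```

```text
[-0.02527822  0.04713545  0.05      ] [-0.02461932 -0.02171255  0.068     ] ang 1.5803663438004445
[[-0.0084 -0.0251  0.046 ]
 [-0.0092  0.0247  0.046 ]
 [ 0.1884 -0.024   0.046 ]
 [ 0.1877  0.0248  0.046 ]]
```

```bash
python3 -c "
from bench import robot
print(robot.close_job())"
```

```text
the job is handed in; nothing more can be done
None
```

I slid the four blocks home as one row, swung the keeper bar across behind them, and backed the arm well clear. The job is handed in at about 17.9 s of the 56 s allowed; it reports no verdict.

- **Row against the stop:** I pushed with the shut fingers on the rear block until the force rose to about 11 N with no further motion. The final top picture puts the front block's face at x ≈ 188 mm, 2 mm short of the 190 mm stop face. It puts the rear face at x ≈ −9 mm against an expected −10 mm. Those two readings make the row about 197 mm long instead of 200 mm. I put that down to image error, because the stall shows contact.
- **Keeper bar:** It was pushed to its hard stop at about 8 N. After I withdrew, the picture gave an angle of about 1.58 rad.
- **Blocks and bystanders:** The four blocks look flat and touching, with no visible gap. The spool, jar and hammer look unmoved in the last pictures. I judged these by eye and did not measure them.
- **Arm:** The wrist force read about 0 N once clear, with the tool roughly 0.45 m back along the channel from the jig's centre.

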